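Hang the rinsed corrosion coupon to dry and show the dry one to the inspection camera

TASK

The rinsed steel coupon standing in the slotted stand is to dry: hang it by its hole on the free peg of the drying rack and let go of it there. Then take the dry strip coupon off its peg and show it to the inspection camera: hole end up, its middle on the lens axis 12 cm in front of the lens, its flat face square to the lens and its long edges upright in the picture; the program finishes while the gripper holds it still in the air there, and it is not put down. Leave the ring coupon alone, do not push the camera out of its setting, and do not drop either strip or lay it on the worktop.

Things in the scene. Friction and masses are not known exactly. Their poses are not given: they have to be found in the camera images.
- wet_coupon_center (a point): centre of the rinsed coupon, a plain steel strip 90 mm long, 38 mm wide, 4 mm thick, 0.1 kg, standing loose and upright in the slotted stand. x = normal of its flat face, y = across its width, z = along it to the hole end. A 14 mm hole goes through along x, its centre 29 mm up z from here, 16 mm below the top edge. Its long edges (38 mm apart) are free for gripping from above
- rinse_stand: white plastic block with three slots, fixed, 66 x 64 mm, top 34 mm above the worktop; origin under its middle. The rinsed coupon stands in the middle slot (6 mm wide along x, 42 mm along y, floor 12 mm above the worktop), so its lower 22 mm are in the slot
- dry_coupon_center (a point): centre of the dry coupon, a strip of the same size and axes as the rinsed one (hole centre 29 mm up its z), hanging loosely by its hole on one of the rack's three pegs, about 25 mm from the peg's tip; its hole's centre is 4 mm below the peg's axis
- ring_coupon_center (a point): centre of a ring-shaped steel coupon (48 mm across, 14 mm hole in the middle, 4 mm thick) hanging on another peg of the rack; leave it alone
- drying_rack: fixed drying rack: steel drip tray 290 mm wide, 14 mm high, two posts and an aluminium bar (its top 161 mm high) with three white pegs 100 mm apart. Origin on the worktop 20 mm in front of the bar's middle line; the pegs stick out along its -x, towards the robot. Nothing stands above the bar or in front of the pegs
- free_peg_seat (a point): point on the axis of the free peg where a coupon shall hang, 150 mm high; x = level along the peg towards the bar, z up. The peg is a 6 mm rod with a 9 mm ball at its tip; 26 mm behind this point is a collar 20 mm wide. A hung coupon rests with its hole's top on the rod: hole centre 4 mm below the axis, face square to the peg
- free_peg_tip (a point): end of the free peg, 26 mm in front of free_peg_seat (along -x of its frame)
- dry_peg_tip (a point): end of the peg on which the dry coupon hangs, a peg like the free one; x = level along the peg towards the bar
- lens (a point): middle of the lens front (barrel 35 mm wide) of the inspection camera, a grey head 42 mm wide on a pillar stand that stands on the sink cover and looks towards the robot and down. Axes: the camera looks along -x, y is level, z is up in the picture
- view_point (a point): the point on the lens axis 120 mm in front of the lens, with the same axes, where the middle of the dry coupon shall be held. Square to the lens means the coupon's x along this x (either way round) and its z along this z: as the camera looks down, the coupon's top leans away from it
- camera_tilt (a joint): how far the camera looks down from level, rad (0.26 to 0.52 at the start); a stiff hinge that stays as it is set
Not all that is in view belongs to the job. What is shaped like the part that bears dry_coupon_center but red is not meant.

How it is judged:
By the outcome, as a careful person would: the job done as asked, in the order asked, and still so for the second after the job is handed in, while the arm keeps its last pose, push and grip.
It also fails if it takes over 58 s, if anything falls off the work surface, if the arm or the gripper's body presses on something with over 40 N, if the wrist force passes 120 N, or if a joint passes its speed limit or range.

ROBOT

A 6-joint arm with a two-finger parallel gripper is mounted at the origin on a cart in front of the work surface, level with it; the furniture and walls round the work are solid. World frame = base frame: x ahead of the robot, y to its left, z up, the work surface at z = 0. Lengths are in m, angles in rad, forces in N, time in s.
With the tool pointing down it reaches from about 0.325 to 0.925 m from the base axis. Payload 3.1 kg.
Tool frame: the origin (TCP) lies midway between the tips of the shut fingers; the grasp point (between the pads) lies 19 mm behind it; z points along the fingers, y is the line along which they close (so a half turn about z gives the same grasp; the last joint's range is limited). The gripper opens to 85 mm and grips with 20 to 120 N. Pads are 22 mm wide; open, the fingers measure 114 mm over their backs; the gripper's body (76 mm by 85 mm) begins 54 mm behind the grasp point. The pads swing forward as they close: fully open they stand 13 mm farther back than shut.
Start: joints at [-1.321, 0.217, 1.613, -0, 1.311, -0.112], TCP at [0.221, -0.585, 0.231] pointing down, gripper open.
Joint ranges: [-2.75, 2.75], [-0.78, 2.1], [0.31, 2.55], [-1.13, 4.27], [0.13, 2.63], [-2.58, 2.58]. Speed limits (rad/s): [2.79, 2.79, 3.14, 3.14, 3.14, 3.14].

INTERFACE

Orientations are given as a 3x3 rotation matrix whose columns are the frame's x, y, z axes.
In Python, from cell import observe, capture, hand_in gives the robot as it stands. The module is installed in compiled form; this text tells all that it offers.
- The arm moves only by the tool jog_arm, never from a script. Its argument "commands" is a list of rows, each a list of 3 entries, a list of its own where there are three numbers: the shift along the tool's x, y, z scaled (see below), then the turn, a rotation vector about the tool's x, y, z scaled (see below), then the opening, from 0 (shut) to 1 (fully open). In form: [[[tx, ty, tz], [ax, ay, az], hand], ...]. A call has exactly 8 rows; each row is the pose to reach, as a shift and turn from the pose commanded when the call began, along the tool's axes at that moment; what a row does not reach only later rows make up. The controller multiplies each number of a shift by 0.3 m and each number of a turn by 60 degrees. A row lasts 1/8 s, in which the tool goes at most 62.5 mm and 10.7 degrees, less where a joint would pass 70% of its speed; a pose out of reach is approached as far as the arm can. A call with a number of a shift or a turn outside -1 to 1 is refused whole. A call with a gripper value outside its range is refused whole. The fingers move at their own pace and stop on an object; "newtons" is the grip in N (left out, the last holds). Time passes only in rows, so rows that repeat a pose let the fingers close, or fill a call up. It gives the time, the measured TCP pose, the force, the opening and the grip force at its end, in the units of the state.
- observe(): the state, without advancing time (a new reading comes with each control period).
- capture(name): name is "scene" or "top"; returns a dict with "image" (480x640x3 uint8, red, green, blue), "camera_matrix" (3x3 intrinsics, pixels), "dist" ([k1, k2, p1, p2, k3] as OpenCV has them; the pictures are not rectified), "position" and "orientation" of the camera in the world. Camera axes: x right, y up, looking along -z (the intrinsics and any distortion apply to the point x, -y, -z); pixel columns grow to the right and rows downward; lengths in m; the calibration is good to about 2 mm. A picture is of the moment at which its call begins. There is no depth.
- hand_in(): hands the job in; it is judged then, once.
The state is a dict: "clock": time; "qpos": joint angles; "qvel": joint speeds; "effort": joint torques, N m; "tool_pos": TCP position; "ee_rot": TCP orientation; "force": force on the tool from outside, world axes, zero at the start; "moment": the same for the moment, N m; "grip_width": finger opening in m; "finger_force": force on a finger pad.
Only numpy, scipy, OpenCV 4.12 (cv2) and the standard library are available. Lean on these libraries where they do the work, as an engineer would, in place of code of your own. Each camera call takes 0.05 s, during which the arm holds its last target. There are 200 camera calls.

## Working session

There is one attempt and no reset: what is moved stays moved. The work goes in short steps, Python scripts to look and compute and a tool call to move; the robot and the scene stay as the last step left them, time stands still between calls to the robot, and variables do not carry over. Pictures are saved under pics/ and viewed, at most 10 in all, crops included, and the job is handed in when it is done.

Besides the shell and the picture viewer there is one more tool, called after "Emit:" in YAML: its name, and indented under it one key for each argument. jog_arm: Moves the arm, as the interface text tells. Shifts and turns lie within -1 to 1; 1 stands for 0.3 m of shift or 60 degrees of turn. Its arguments: {"type":"object","properties":{"commands":{"type":"array","items":{"type":"array"}},"newtons":{"type":"number"}},"required":["commands"]}

```bash
mkdir -p pics; python3 - <<'E'
from cell import *
import cv2,pickle
d={}
for n in("scene","top"):
    c=capture(n);d[n]=c
    cv2.imwrite(f"pics/{n}0.png",c["image"][:,:,::-1])
    print(n,c["camera_matrix"],c["dist"],c["position"],c["orientation"])
pickle.dump(d,open("c0.pkl","wb"))
s=observe();print(s)
E
```

```text
scene [[571.1679051    0.         324.37240797]
 [  0.         571.1679051  233.42974528]
 [  0.           0.           1.        ]] [0.03593664 0.         0.         0.         0.        ] [-0.53627553 -0.70533395  0.67831327] [[ 0.50012534  0.31742794 -0.80567621]
 [-0.86554284  0.21187497 -0.45381118]
 [ 0.02665028  0.92430974  0.38071152]]
top [[572.65982656   0.         321.77057868]
 [  0.         572.65982656 231.72657941]
 [  0.           0.           1.        ]] [0.04211991 0.         0.         0.         0.        ] [ 0.3460822  -0.10601729  1.23991429] [[ 0.02602774  0.98089449 -0.19279151]
 [-0.99963626  0.02417558 -0.01195374]
 [-0.00706451  0.19303251  0.98116693]]
{'clock': 0.1, 'qpos': array([-1.32122819e+00,  2.17700383e-01,  1.61476847e+00,  7.96325110e-06,
        1.31131652e+00, -1.12185326e-01]), 'qvel': array([-0.00038274, -0.00159248, -0.00179473,  0.00152578, -0.00132303,
        0.00048373]), 'effort': array([-1.95793700e-04, -3.98070395e+01, -3.04971600e+01, -1.56515903e-04,
        4.18994139e-03,  1.26473701e-06]), 'tool_pos': array([ 0.22104579, -0.58382075,  0.23008814]), 'ee_rot': array([[ 9.35278478e-01,  3.53912253e-01, -5.34111429e-04],
       [ 3.53912566e-01, -9.35276094e-01,  2.12668712e-03],
       [ 2.53118981e-04, -2.17807344e-03, -9.99997596e-01]]), 'force': array([ 0.16170267, -0.22376022, -0.1820873 ]), 'moment': array([-0.05220281,  0.03166305, -0.00599879]), 'finger_force': 0.0, 'grip_width': 0.0852392629890722}
```

View pics/scene0.png

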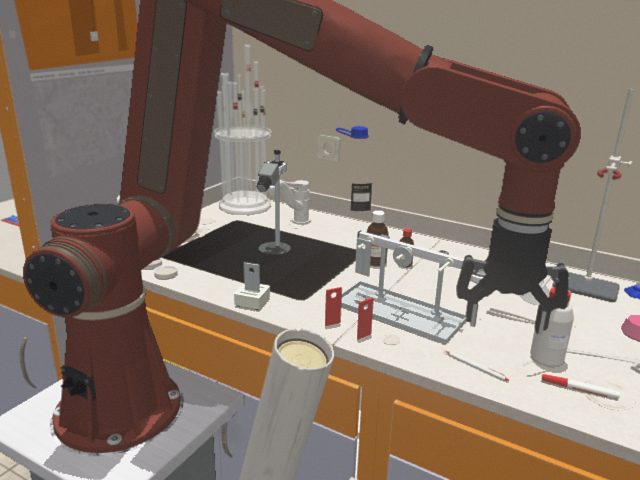

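View pics/top0.png

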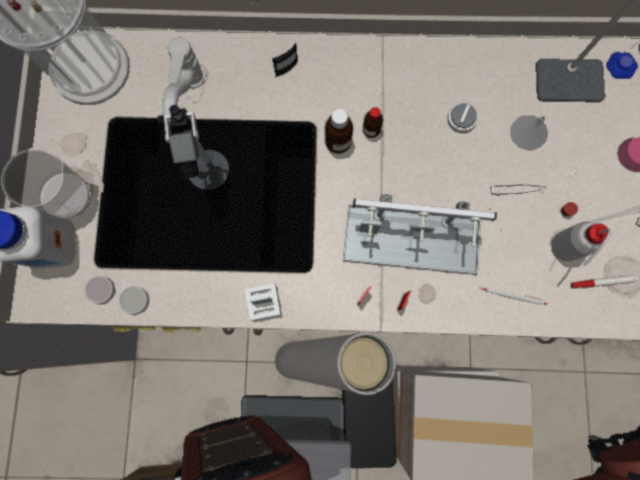

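```bash
python3 - <<'E'
import cv2,pickle,numpy as np
d=pickle.load(open("c0.pkl","rb"))
t=d["top"]["image"][:,:,::-1];s=d["scene"]["image"][:,:,::-1]
A=cv2.resize(t[185:330,235:505],None,fx=2.96,fy=2.96,interpolation=cv2.INTER_CUBIC)  #800x429
cv2.imwrite("pics/A.png",A)
B=cv2.resize(s[225:345,320:480],None,fx=5,fy=5,interpolation=cv2.INTER_CUBIC)
cv2.imwrite("pics/B.png",B)
C=np.hstack([cv2.resize(s[155:315,220:320],None,fx=4,fy=3.75,interpolation=cv2.INTER_CUBIC)[:600],cv2.resize(t[90:240,140:240],None,fx=4,fy=4,interpolation=cv2.INTER_CUBIC)])
cv2.imwrite("pics/C.png",C);print(A.shape,B.shape,C.shape)
E
```

```text
(429, 799, 3) (600, 800, 3) (600, 800, 3)
```

View pics/A.png

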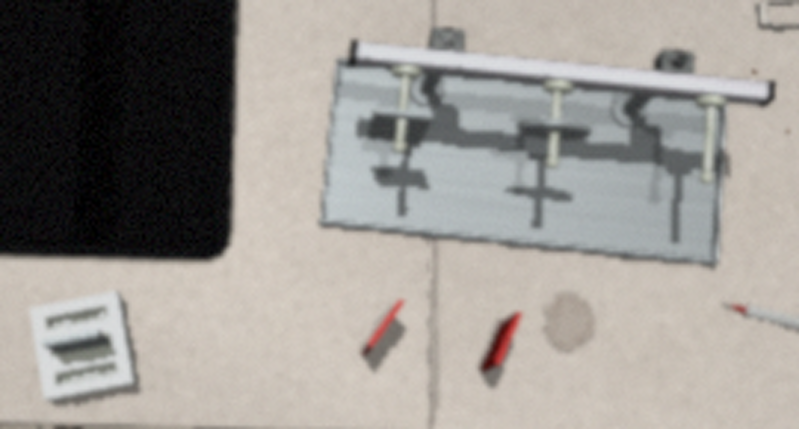

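View pics/B.png

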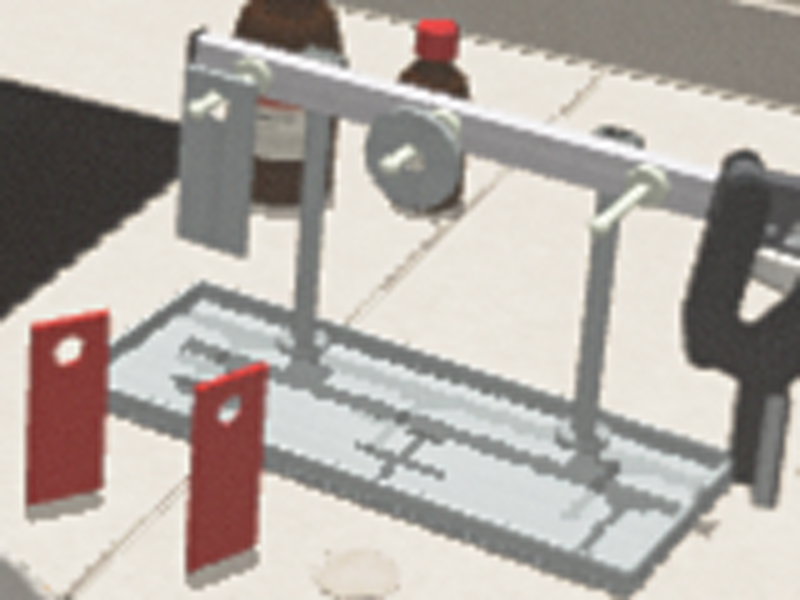

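View pics/C.png

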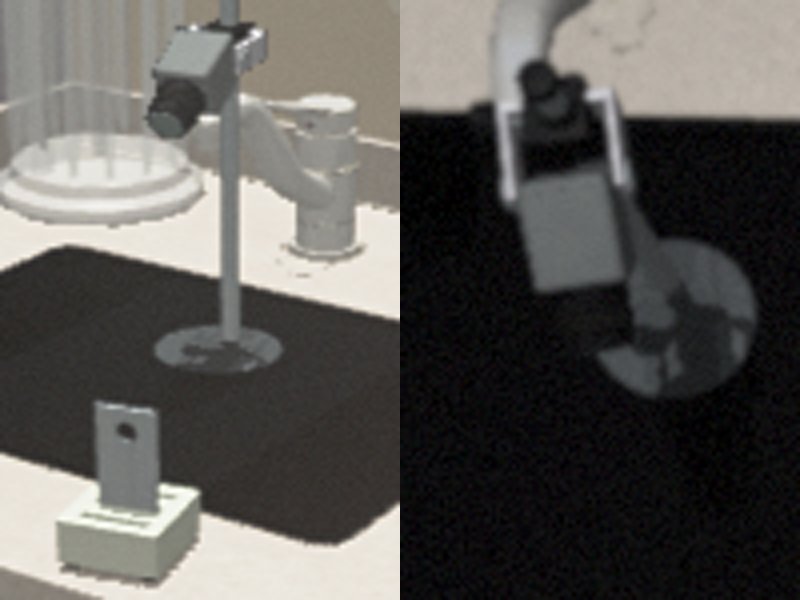

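```bash
cat > h.py <<'E'
import numpy as np,cv2,pickle
from scipy.optimize import least_squares
from scipy.spatial.transform import Rotation as R
def proj(c,P):
    P=np.atleast_2d(P); q=(P-c["position"])@c["orientation"]*[1,-1,-1]
    return cv2.projectPoints(q,np.zeros(3),np.zeros(3),c["camera_matrix"],np.array(c["dist"]))[0][:,0]
A=lambda x,y:(235-.5+(x+.5)/2.959,185-.5+(y+.5)/2.959)
B=lambda x,y:(320-.5+(x+.5)/5,225-.5+(y+.5)/5)
Cl=lambda x,y:(220-.5+(x+.5)/4,155-.5+(y+.5)/3.75)
Cr=lambda x,y:(140-.5+(x-400+.5)/4,90-.5+(y+.5)/4)
def tri(d,pt,ps):
    f=lambda X:np.r_[(proj(d["top"],X)-pt).ravel(),(proj(d["scene"],X)-ps).ravel()]
    r=least_squares(f,[.5,0,.2]);return r.x,r.fun
def pl(x,y,yaw,P):
    P=np.atleast_2d(np.array(P,float));c,s=np.cos(yaw),np.sin(yaw)
    return np.c_[x+c*P[:,0]-s*P[:,1],y+s*P[:,0]+c*P[:,1],P[:,2]]
def fit(d,obs,p0):
    "obs: list of (cam, f(p)->local pt, pix); p[:3]=x,y,yaw"
    f=lambda p:np.concatenate([(proj(d[c],pl(*p[:3],g(p)))-px).ravel() for c,g,px in obs])
    r=least_squares(f,p0,loss="soft_l1");return r.x,f(r.x).reshape(-1,2)
def jog(state,Rt,pt):
    "scaled shift/turn from current state to target"
    R0=state["ee_rot"];return (R0.T@(np.array(pt)-state["tool_pos"]))/.3, R.from_matrix(R0.T@Rt).as_rotvec()/np.radians(60)
E
python3 - <<'E'
from h import *
np.set_printoptions(precision=4,suppress=True)
d=pickle.load(open("c0.pkl","rb"))
o=[]
for i,(ct,tt) in enumerate([((406,70),(400,148)),((557,86),(553,163)),((712,100),(707,180))]):
    y=.1*(1-i)
    o+=[("top",lambda p,y=y:[p[3],y,.150],A(*tt)),("top",lambda p,y=y:[p[3]+.052,y,.15],A(*ct))]
for i,(ct,tt) in enumerate([((257,72),(194,113)),((447,122),(388,166)),((652,182),(600,226))]):
    y=.1*(1-i)
    o+=[("scene",lambda p,y=y:[p[3],y,.150],B(*tt)),("scene",lambda p,y=y:[p[3]+.052,y,.15],B(*ct))]
o+=[("top",lambda p:[p[4],.145,.014],A(322,224)),("top",lambda p:[p[4],-.145,.014],A(714,264))]
p,r=fit(d,o,[.55,-.2,0,-.05,-.1]);print("rack",p);print(r.T)
s=[("top",lambda p,a=a,b=b:[a*.033,b*.032,.034],A(*q)) for a,b,q in[(1,1,(30,310)),(1,-1,(118,291)),(-1,-1,(136,385)),(-1,1,(47,404))]]
s+=[("scene",lambda p,a=a,b=b:[a*.033,b*.032,.034],Cl(*q)) for a,b,q in[(-1,1,(58,515)),(-1,-1,(157,533)),(1,-1,(200,488))]]
p,r=fit(d,s,[.4,.05,0]);print("stand",p);print(r.T)
c=[("scene",lambda p:[0,.019,.102],Cl(95,400)),("scene",lambda p:[0,-.019,.102],Cl(158,408)),("scene",lambda p:[0,0,.086],Cl(126,430)),
("top",lambda p:[0,.019,.102],A(48,344)),("top",lambda p:[0,-.019,.102],A(113,334))]
p,r=fit(d,c,[.4,.05,0]);print("coupon",p);print(r.T)
print("lens",tri(d,Cr(598,335),Cl(170,122)))
print("toptest",[A(30,310)])
E
```

```text
rack [ 0.5447 -0.284  -0.0773  0.0043 -0.0306]
[[-0.6985 -0.3983 -0.696  -0.169  -0.574  -0.8417  1.4411  0.1702  1.3008
   0.1093  0.9267  0.257  -1.191   1.3486]
 [-0.028   0.321   0.0851 -0.0372 -0.4331  0.3058 -0.3141  0.9254  0.2777
   1.4993  0.4452  0.965  -0.1585  0.1221]]
stand [0.43   0.0296 0.2274]
[[-0.4262 -0.2545 -0.5318 -0.682   0.2529  0.9048  0.9137]
 [ 0.2028  0.498  -0.2877 -0.4445  1.6291  1.3063  0.7701]]
coupon [0.4301 0.0294 0.208 ]
[[ 1.424   0.6181  1.2609 -1.8812 -4.8769]
 [ 1.0219  1.4333  0.473   0.275   0.1296]]
lens (array([0.6544, 0.159 , 0.2054]), array([-0.3389,  0.2214,  0.5804,  0.0134]))
toptest [(244.80753632984116, 289.43409935789117)]
```

```bash
cat >> h.py <<'E'
np.set_printoptions(precision=4,suppress=True)
def down(yaw): c,s=np.cos(yaw),np.sin(yaw);return np.array([[c,s,0],[s,-c,0],[0,0,-1.]])
E
python3 - <<'E'
from h import *;from cell import *
s=observe()
print(jog(s,down(.362),[.32,-.30,.23]),jog(s,down(.22),[.43,.0295,.18]))
E
```

```text
(array([ 0.6433, -0.7681,  0.0021]), array([-0.0021, -0.0002, -0.0002])) (array([ 1.3749, -1.6652,  0.1709]), array([-0.0021, -0.0001,  0.1354]))
```

Emit:
jog_arm:
  commands:
    - [[0.12,-0.15,0],[0,0,0],1]
    - [[0.24,-0.29,0],[0,0,0],1]
    - [[0.36,-0.44,0],[0,0,0],1]
    - [[0.48,-0.58,0],[0,0,0],1]
    - [[0.6,-0.72,0],[0,0,0],1]
    - [[0.7,-0.85,0],[0,0,0],1]
    - [[0.7,-0.85,0],[0,0,0],1]
    - [[0.7,-0.85,0],[0,0,0],1]

```text
clock: 1.1
tool_pos: [0.3273, -0.2719, 0.2312]
ee_rot: [[0.935, 0.355, -0.0], [0.355, -0.935, -0.001], [-0.0, 0.001, -1.0]]
force: [0.2, -0.6, 0.1]
grip_width: 0.0854
finger_force: 0.0
```

Emit:
jog_arm:
  commands:
    - [[0.12,-0.15,0],[0,0,0.02],0.7]
    - [[0.24,-0.29,0],[0,0,0.05],0.7]
    - [[0.36,-0.44,0],[0,0,0.08],0.7]
    - [[0.48,-0.58,0],[0,0,0.11],0.7]
    - [[0.6,-0.72,0.05],[0,0,0.135],0.7]
    - [[0.67,-0.81,0.1],[0,0,0.135],0.7]
    - [[0.67,-0.81,0.17],[0,0,0.135],0.7]
    - [[0.67,-0.81,0.17],[0,0,0.135],0.7]

```text
clock: 2.1
tool_pos: [0.4283, 0.0261, 0.1784]
ee_rot: [[0.976, 0.218, -0.005], [0.218, -0.976, 0.0], [-0.005, -0.001, -1.0]]
force: [0.5, 0.0, -0.3]
grip_width: 0.0601
finger_force: 0.0
```

```bash
python3 - <<'E'
from h import *;from cell import *
s=observe();print(s["clock"],s["tool_pos"],s["ee_rot"],s["grip_width"])
print(jog(s,down(.22),[.43,.0295,.055]))
d={n:capture(n) for n in("scene","top")};pickle.dump(d,open("c1.pkl","wb"))
a=d["scene"]["image"][215:315,215:315,::-1];b=d["top"]["image"][210:330,200:320,::-1]
w=d["scene"]["image"][225:325,330:480,::-1]
r=lambda i,k,h:cv2.resize(i,(k,h),interpolation=cv2.INTER_CUBIC)
cv2.imwrite("pics/D.png",np.vstack([np.hstack([r(a,400,400),r(b,400,400)])]))
E
```

```text
2.1 [0.4283 0.0261 0.1784] [[ 0.976   0.2178 -0.0048]
 [ 0.2178 -0.976   0.0001]
 [-0.0047 -0.0011 -1.    ]] 0.06010186974948417
(array([ 0.0099, -0.0094,  0.4113]), array([-0.0011,  0.0044, -0.0004]))
```

View pics/D.png

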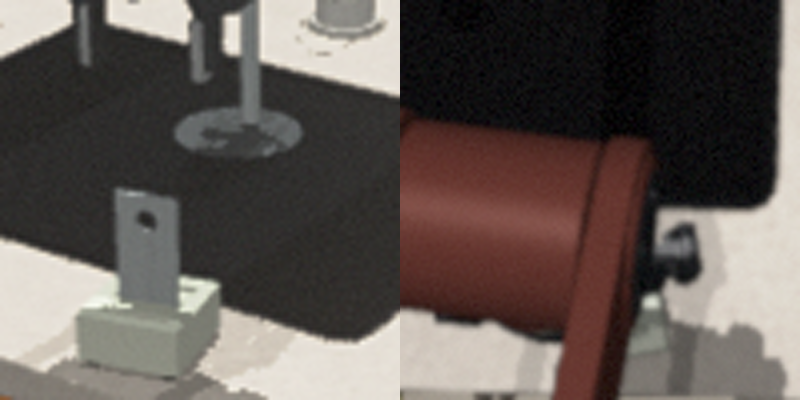

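Emit:
jog_arm:
  commands:
    - [[0.01,-0.01,0.1],[0,0.004,0],0.7]
    - [[0.01,-0.01,0.2],[0,0.004,0],0.7]
    - [[0.01,-0.01,0.3],[0,0.004,0],0.7]
    - [[0.01,-0.01,0.38],[0,0.004,0],0.7]
    - [[0.01,-0.01,0.41],[0,0.004,0],0.7]
    - [[0.01,-0.01,0.41],[0,0.004,0],0.7]
    - [[0.01,-0.01,0.41],[0,0.004,0],0.4]
    - [[0.01,-0.01,0.41],[0,0.004,0],0.35]
  newtons: 50

```text
clock: 3.2
tool_pos: [0.433, 0.0301, 0.0587]
ee_rot: [[0.976, 0.219, 0.007], [0.219, -0.976, 0.001], [0.007, 0.001, -1.0]]
force: [0.1, -0.2, 1.7]
grip_width: 0.0367
finger_force: 49.6
```

Emit:
jog_arm:
  commands:
    - [[0,0,0],[0,0,0],0.2]
    - [[0,0,0],[0,0,0],0]
    - [[0,0,0],[0,0,0],0]
    - [[0,0,0],[0,0,0],0]
    - [[0,0,0],[0,0,0],0]
    - [[0,0,0],[0,0,0],0]
    - [[0,0,0],[0,0,0],0]
    - [[0,0,0],[0,0,0],0]
  newtons: 50

```text
clock: 4.2
tool_pos: [0.4331, 0.0301, 0.0587]
ee_rot: [[0.976, 0.219, 0.007], [0.219, -0.976, 0.0], [0.007, 0.001, -1.0]]
force: [-0.3, -0.2, 5.6]
grip_width: 0.037
finger_force: 49.8
```

Emit:
jog_arm:
  commands:
    - [[0,0,-0.05],[0,0,0],0]
    - [[0,0,-0.15],[0,0,0],0]
    - [[0,0,-0.3],[0,0,0],0]
    - [[0,0,-0.45],[0,0,0],0]
    - [[0,0.1,-0.55],[0,0,0],0]
    - [[0,0.25,-0.55],[0,0,0.05],0]
    - [[0,0.4,-0.55],[0,0,0.1],0]
    - [[-0.01,0.55,-0.55],[0,0,0.15],0]

```text
clock: 5.2
tool_pos: [0.4636, -0.1325, 0.2227]
ee_rot: [[0.998, 0.062, 0.004], [0.062, -0.998, 0.001], [0.004, -0.001, -1.0]]
force: [0.3, 0.2, -1.4]
grip_width: 0.0365
finger_force: 50.6
```

```bash
python3 - <<'E'
from h import *;from cell import *
s=observe();print(s["clock"],s["tool_pos"],s["force"],s["grip_width"])
print(jog(s,down(-.077),[.495,-.3805,.16]))
E
```

```text
5.2 [ 0.4636 -0.1325  0.2227] [ 0.3051  0.2337 -1.4101] 0.03654250422451535
(array([0.0523, 0.8319, 0.2082]), array([-0.0013, -0.0034,  0.1328]))
```

Emit:
jog_arm:
  commands:
    - [[0,0.15,0],[0,0,0.03],0]
    - [[0,0.3,0],[0,0,0.06],0]
    - [[0.01,0.45,0],[0,0,0.09],0]
    - [[0.02,0.6,0.05],[0,0,0.12],0]
    - [[0.04,0.72,0.1],[0,0,0.13],0]
    - [[0.05,0.8,0.15],[0,-0.003,0.13],0]
    - [[0.05,0.82,0.2],[0,-0.003,0.13],0]
    - [[0.05,0.82,0.2],[0,-0.003,0.13],0]

```text
clock: 6.2
tool_pos: [0.4933, -0.3743, 0.16]
ee_rot: [[0.997, -0.073, -0.003], [-0.073, -0.997, 0.005], [-0.003, -0.005, -1.0]]
force: [0.0, 0.8, -1.7]
grip_width: 0.0369
finger_force: 50.6
```

```bash
python3 - <<'E'
from h import *;from cell import *
s=observe();print(s["clock"],s["tool_pos"],s["ee_rot"])
d={n:capture(n) for n in("scene","top")};pickle.dump(d,open("c2.pkl","wb"))
r=lambda i:cv2.resize(i,(400,300),interpolation=cv2.INTER_CUBIC)
tip=[.5413,-.384,.15];print(proj(d["scene"],tip),proj(d["top"],tip),proj(d["top"],s["tool_pos"]),proj(d["scene"],s["tool_pos"]))
S=cv2.resize(d["scene"]["image"][220:340,390:510,::-1],(480,480),interpolation=cv2.INTER_CUBIC)
T=cv2.resize(d["top"]["image"][180:300,420:500,::-1],(320,480),interpolation=cv2.INTER_CUBIC)
cv2.imwrite("pics/E.png",np.hstack([S,T]))
E
```

```text
6.2 [ 0.4933 -0.3743  0.16  ] [[ 0.9973 -0.073  -0.0029]
 [-0.073  -0.9973  0.005 ]
 [-0.0032 -0.0048 -1.    ]]
[[440.5283 270.2424]] [[473.0259 245.0594]] [[469.8583 269.0644]] [[428.661  273.3431]]
```

View pics/E.png

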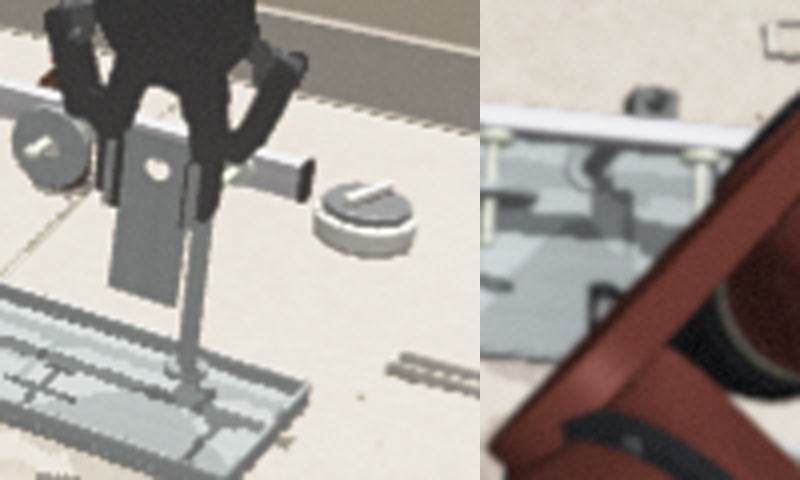

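```bash
python3 - <<'E'
from h import *
d0=pickle.load(open("c0.pkl","rb"));d=pickle.load(open("c2.pkl","rb"))
g=d["scene"]["image"].astype(int).sum(2)
print("hole patch (r 254..270,c 422..437)");print(g[254:271,420:438])
g0=d0["scene"]["image"].astype(int)[:,:,:].sum(2)
print("tip patch r262:276 c434:452");print(g0[262:276,434:452])
E
```

```text
hole patch (r 254..270,c 422..437)
[[185 308 348 345 362 355 344 344 337 347 372 393 410 417 442 468 460 244]
 [184 298 346 350 358 350 350 357 349 352 336 335 335 358 386 411 418 253]
 [183 303 348 354 354 360 343 351 351 347 350 347 342 344 338 342 358 241]
 [186 312 343 350 356 357 353 352 354 349 347 344 353 357 349 339 348 267]
 [199 350 347 364 355 358 349 352 359 350 345 346 352 356 354 359 347 277]
 [205 350 352 349 355 349 363 440 442 397 376 345 347 353 355 354 352 294]
 [218 347 354 352 360 355 466 681 634 516 510 420 350 351 350 359 342 240]
 [214 347 354 353 358 363 526 692 689 688 689 631 402 353 355 350 271 291]
 [231 346 354 351 351 352 463 683 696 691 695 696 475 359 352 344 249 343]
 [262 360 351 357 360 348 363 544 688 696 698 686 470 358 353 344 243 342]
 [298 356 355 363 353 347 350 374 546 680 684 555 379 357 353 345 233 348]
 [300 352 349 359 354 361 348 343 356 392 381 362 345 353 351 348 232 351]
 [309 357 352 353 356 360 357 355 354 338 336 352 351 354 347 303 235 345]
 [355 360 355 358 362 354 364 359 356 340 341 355 354 361 347 308 271 347]
 [353 356 354 3
[... 589 characters left out ...]
569 611 525 509 504 479]
 [682 684 684 686 680 424 468 682 722 677 547 570 674 687 684 687 687 685]
 [679 682 682 678 645 615 736 727 667 513 554 674 687 686 687 690 689 686]
 [684 679 675 643 651 714 714 664 468 414 660 687 681 683 681 681 682 682]
 [685 688 682 630 524 571 584 534 391 407 674 689 679 679 682 678 678 677]
 [686 687 693 685 467 430 442 406 361 446 671 683 677 679 678 679 677 681]
 [681 681 691 694 471 379 379 364 369 462 676 682 679 677 681 681 684 684]
 [679 686 687 687 465 361 364 364 367 520 684 685 684 681 676 681 686 682]
 [685 679 689 687 411 347 367 363 369 533 686 686 683 681 684 686 685 682]
 [691 689 686 687 402 355 369 357 382 601 690 692 686 684 681 685 686 684]]
```

```bash
python3 - <<'E'
from h import *
d=pickle.load(open("c2.pkl","rb"));c=d["scene"]
T=np.array([.4933,-.3743,.16]);
from scipy.ndimage import center_of_mass
g=c["image"].astype(float).sum(2)[258:266,425:434]-355;g[g<20]=0
m=np.array(center_of_mass(g));m=np.array([m[1]+425,m[0]+258])
for dx in(-.003,0,.003):
    H=T+[dx,0,.0273]; b=m-proj(c,H)[0]
    f=lambda q:proj(c,[q[0],q[1],.15])[0]+b-[440.1,268.6]
    f2=lambda q:proj(c,[q[0],q[1],.15])[0]+b-[447.6,262]
    r=least_squares(f,[.54,-.38]).x;r2=least_squares(f2,[.54,-.38]).x
    print(dx,m,b,"ball",r,"rod",r2,np.arctan2(*(r2-r)[::-1]))
E
```

```text
-0.003 [428.9526 261.9044] [-0.4476  0.0587] ball [ 0.5493 -0.3812] rod [ 0.5906 -0.3839] -0.06424451444110037
0 [428.9526 261.9044] [-0.9664  0.5841] ball [ 0.5524 -0.3813] rod [ 0.5938 -0.3839] -0.06414868937084327
0.003 [428.9526 261.9044] [-1.4831  1.1074] ball [ 0.5556 -0.3814] rod [ 0.5971 -0.384 ] -0.06405329914718315
```

Emit:
jog_arm:
  commands:
    - [[0,0,0],[0,0,0],0]
    - [[0.03,0.003,0.05],[0,0,0],0]
    - [[0.06,0.006,0.1],[0,0,0],0]
    - [[0.07,0.007,0.124],[0,0,0],0]
    - [[0.07,0.007,0.124],[0,0,0],0]
    - [[0.07,0.007,0.124],[0,0,0],0]
    - [[0.07,0.007,0.124],[0,0,0],0]
    - [[0.07,0.007,0.124],[0,0,0],0]

```text
clock: 7.3
tool_pos: [0.5158, -0.3799, 0.1256]
ee_rot: [[0.997, -0.073, 0.002], [-0.073, -0.997, 0.0], [0.002, -0.0, -1.0]]
force: [0.2, -0.2, -1.2]
grip_width: 0.0371
finger_force: 50.6
```

```bash
cat > chk.py <<'E'
from h import *;from cell import *
from scipy.ndimage import center_of_mass
s=observe();T=s["tool_pos"];print(s["clock"],T,s["force"]);print(s["ee_rot"])
c=capture("scene");pickle.dump({"scene":c},open("c3.pkl","wb"))
H=T-s["ee_rot"][:,2]*.0273;p=proj(c,H)[0];print(p)
u,v=np.round(p).astype(int);print(u-8,v-6);print(c["image"].astype(int).sum(2)[v-6:v+8,u-8:u+14])
E
python3 chk.py
```

```text
7.3 [ 0.5158 -0.3799  0.1256] [ 0.1661 -0.1837 -1.1911]
[[ 0.9973 -0.0729  0.0016]
 [-0.0729 -0.9973  0.0003]
 [ 0.0016 -0.0004 -1.    ]]
[434.6878 273.0247]
427 267
[[351 355 358 347 350 345 345 346 353 368 445 450 342 362 452 255 180 174
  183 190 182 174]
 [348 352 362 346 358 356 359 345 344 339 348 348 337 341 374 222 182 179
  180 190 181 190]
 [357 351 368 351 354 345 340 348 338 346 358 346 350 350 347 216 180 181
  180 185 184 171]
 [350 352 360 348 358 407 410 385 352 343 354 356 349 354 356 219 185 180
  177 184 190 184]
 [360 350 360 355 477 687 689 627 481 367 356 354 349 364 350 235 192 178
  182 184 197 178]
 [350 362 360 373 609 694 690 689 678 484 360 355 359 354 275 254 229 197
  184 188 186 184]
 [357 354 354 365 546 685 684 687 688 560 377 348 355 341 246 333 336 273
  201 187 191 176]
 [353 365 357 363 519 680 689 686 692 684 417 355 355 310 239 343 362 302
  209 175 190 178]
 [356 359 362 351 375 543 688 701 696 636 401 351 352 304 271 350 356 280
  195 184 184 163]
 [359 366 355 359 347 373 468 600 539 456 364 357 352 304 303 349 355 267
  192 185 183 175]
 [357 360 356 355 354 356 346 366 360 362 346 356 346 273 302 354 348 249
  184 194 177 173]
 [358 365 349 353 354 358 349 345 345 349 354 358 343 272 306 354 342 244
  195 186 185 180]
 [358 362 353 358 354 354 352 341 344 353 353 361 347 256 337 364 348 224
  182 191 192 186]
 [358 364 355 358 359 358 354 350 354 361 353 354 342 242 343 361 343 216
  192 194 183 208]]
```

Emit:
jog_arm:
  commands:
    - [[0,-0.004,0.01],[0,0,0],0]
    - [[0.03,-0.004,0.01],[0,0,0],0]
    - [[0.06,-0.004,0.01],[0,0,0],0]
    - [[0.08,-0.004,0.01],[0,0,0],0]
    - [[0.1,-0.004,0.01],[0,0,0],0]
    - [[0.12,-0.004,0.01],[0,0,0],0]
    - [[0.14,-0.004,0.01],[0,0,0],0]
    - [[0.14,-0.004,0.01],[0,0,0],0]

```text
clock: 8.35
tool_pos: [0.5582, -0.3815, 0.1221]
ee_rot: [[0.997, -0.072, 0.001], [-0.072, -0.997, 0.001], [0.001, -0.001, -1.0]]
force: [-0.2, 0.5, -1.0]
grip_width: 0.037
finger_force: 50.6
```

```bash
python3 chk.py
```

```text
8.35 [ 0.5582 -0.3815  0.1221] [-0.1914  0.5143 -1.0324]
[[ 0.9974 -0.0724  0.0011]
 [-0.0724 -0.9974  0.0008]
 [ 0.0011 -0.0009 -1.    ]]
[442.042  267.3318]
434 261
[[349 351 356 355 337 351 339 348 344 351 363 386 409 419 404 239 180 188
  177 177 178 178]
 [339 356 348 359 352 355 347 344 346 339 342 337 342 351 378 230 185 179
  181 185 179 180]
 [348 355 349 357 349 347 351 350 350 347 352 355 351 348 349 225 184 174
  182 175 179 181]
 [344 350 357 357 349 343 354 348 348 349 356 354 358 355 352 247 178 176
  183 175 182 182]
 [347 351 354 360 360 340 349 357 360 350 347 350 355 353 352 263 195 177
  188 184 177 181]
 [352 357 357 360 419 347 353 366 376 363 356 356 351 359 344 256 212 184
  176 180 181 183]
 [362 350 361 359 416 349 362 368 406 402 363 347 355 341 256 331 335 245
  193 183 183 177]
 [354 351 357 353 358 369 389 398 415 405 375 360 355 352 251 342 356 302
  212 177 191 169]
 [353 353 363 354 394 424 427 409 397 381 422 366 356 347 247 336 355 305
  212 191 182 175]
 [357 352 357 350 416 438 452 419 374 353 361 360 356 350 251 342 349 306
  205 184 185 170]
 [354 357 366 359 405 418 437 391 356 358 353 356 351 312 278 350 353 275
  194 180 186 177]
 [358 364 350 356 356 372 372 356 344 350 357 365 349 313 301 352 351 255
  188 188 185 185]
 [355 361 358 357 351 359 357 350 355 359 356 362 349 279 302 352 348 250
  193 186 182 179]
 [358 365 363 357 355 356 345 344 343 358 355 357 349 276 302 353 349 245
  190 182 173 203]]
```

Emit:
jog_arm:
  commands:
    - [[0.02,0,0],[0,0,0],0]
    - [[0.04,0,0],[0,0,0],0]
    - [[0.055,0,0],[0,0,0],0]
    - [[0.055,0,0],[0,0,0],0]
    - [[0.055,0,0.006],[0,0,0],0]
    - [[0.055,0,0.01],[0,0,0],0]
    - [[0.055,0,0.01],[0,0,0],0]
    - [[0.055,0,0.01],[0,0,0],0]

```text
clock: 9.4
tool_pos: [0.5741, -0.3829, 0.1193]
ee_rot: [[0.997, -0.073, 0.001], [-0.073, -0.997, 0.001], [0.001, -0.001, -1.0]]
force: [-1.0, -0.8, 0.3]
grip_width: 0.037
finger_force: 50.8
```

```bash
python3 - <<'E'
from h import *;from cell import *
s=observe();print(s["clock"],s["tool_pos"],s["force"],s["moment"])
c=capture("scene");pickle.dump({"scene":c},open("c4.pkl","wb"))
cv2.imwrite("pics/F.png",cv2.resize(c["image"][225:315,400:500,::-1],(800,600),interpolation=cv2.INTER_CUBIC)[:, :])
E
```

```text
9.4 [ 0.5741 -0.3829  0.1193] [-0.9926 -0.7519  0.3389] [-0.0929  0.042   0.0513]
```

View pics/F.png

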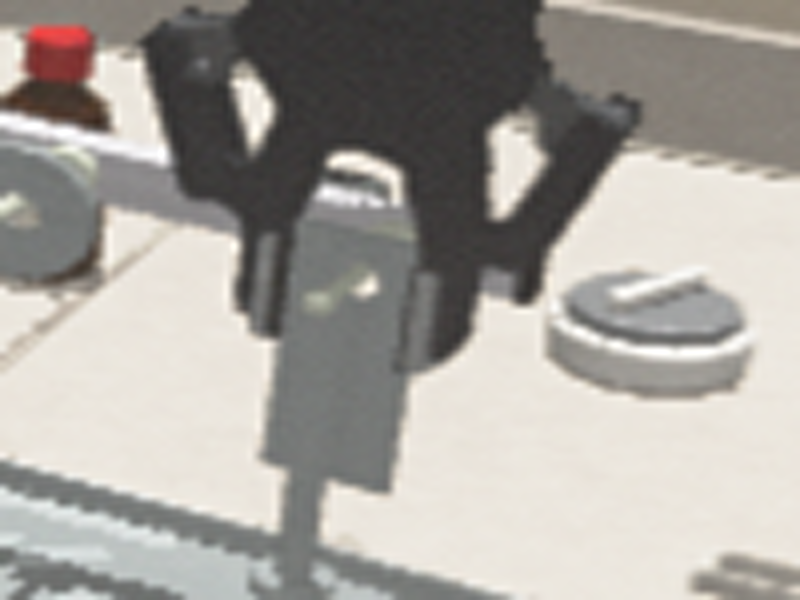

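Emit:
jog_arm:
  commands:
    - [[0,0,0.003],[0,0,0],0]
    - [[0,0,0.003],[0,0,0],0.48]
    - [[0,0,0.003],[0,0,0],0.55]
    - [[0,0,0.003],[0,0,0],0.6]
    - [[0,0,0.003],[0,0,0],0.7]
    - [[0,0,-0.05],[0,0,0],0.7]
    - [[0,0,-0.2],[0,0,0],0.7]
    - [[0,0,-0.35],[0,0,0],0.7]

```text
clock: 10.45
tool_pos: [0.574, -0.3827, 0.226]
ee_rot: [[0.997, -0.073, 0.001], [-0.073, -0.997, 0.001], [0.001, -0.001, -1.0]]
force: [-0.6, -0.9, 0.7]
grip_width: 0.0599
finger_force: 0.0
```

```bash
python3 - <<'E'
from h import *;from cell import *
s=observe();print(s["clock"],s["tool_pos"],s["force"])
c=capture("scene");pickle.dump({"scene":c},open("c5.pkl","wb"))
# diff against c4 in coupon area to verify it hangs
print(c["image"].astype(int).sum(2)[250:300:2,430:456])
E
```

```text
10.45 [ 0.574  -0.3827  0.226 ] [-0.5673 -0.8872  0.6941]
[[673 682 686 681 681 680 683 687 679 560 442 388 389 501 565 663 679 683
  686 685 682 680 680 678 681 685]
 [521 601 652 670 679 679 684 679 615 534 447 401 339 307 294 326 372 404
  522 675 684 681 685 681 677 675]
 [415 407 408 414 427 433 445 500 585 633 678 683 694 678 684 629 587 424
  441 670 686 680 689 685 680 686]
 [425 437 423 428 432 424 416 413 411 414 416 423 424 427 481 553 613 662
  674 677 673 673 674 676 685 684]
 [405 411 413 409 408 408 424 470 465 453 428 424 415 411 415 409 418 482
  603 658 613 555 527 587 644 663]
 [500 449 433 414 411 413 381 351 352 353 366 355 346 350 355 347 351 354
  358 377 413 515 556 443 409 406]
 [690 689 690 682 681 627 472 359 353 356 360 350 362 350 355 355 348 354
  359 356 348 347 350 363 416 423]
 [681 684 685 685 688 688 554 372 354 352 356 352 358 358 374 367 356 350
  356 360 352 351 352 366 394 412]
 [676 679 673 674 681 683 556 370 354 355 354 352 370 387 402 442 546 525
  388 359 347 354 353 364 405 413]
 [678 678 677 678 681 681 545 370 373 416 479 422 406 415 550
[... 983 characters left out ...]
58 351 363
  357 362 361 352 373 593 677 679]
 [680 686 682 679 683 686 487 371 350 358 362 361 359 365 359 350 350 358
  364 356 363 353 366 593 682 685]
 [676 673 675 675 682 684 485 366 347 356 362 360 364 355 353 351 348 356
  358 362 365 352 374 593 679 685]
 [681 683 685 685 686 692 437 350 357 356 361 361 362 357 357 352 352 351
  359 357 363 356 385 667 695 686]
 [683 680 681 685 684 626 404 358 364 365 364 359 363 358 354 354 358 355
  360 356 365 351 382 657 684 687]
 [680 681 683 684 685 609 397 359 355 352 361 366 364 355 342 350 346 354
  357 354 356 347 385 665 689 686]
 [683 680 679 681 685 479 352 360 358 349 461 662 680 673 633 605 491 456
  385 380 360 339 393 662 690 688]]
```

```bash
python3 - <<'E'
from h import *;from cell import *
from scipy.ndimage import center_of_mass
d=pickle.load(open("c0.pkl","rb"));c=d["scene"]
b=np.array([-1.,.4])
zc=.117
# front face local x=-.002 ; corners
L=[[-.002,.019,zc+.045],[-.002,-.019,zc+.045],[-.002,.019,zc-.045],[-.002,-.019,zc-.045]]
px=np.array([B(190,70),B(255,84),B(178,240),B(246,257)])
f=lambda p:(proj(c,pl(p[0],p[1],p[2],np.array(L)+[0,0,p[3]]))+b-px).ravel()
r=least_squares(f,[.588,-.184,-.075,0]);print("dry 4dof",r.x,r.fun.reshape(-1,2).T)
f3=lambda p:f([p[0],p[1],p[2],0]);r=least_squares(f3,[.588,-.184,-.075]);print("dry 3dof",r.x,r.fun.reshape(-1,2).T)
print("expected tip px",proj(c,[[.5673,-.1822,.15]])+b,"meas",B(196,110))
for y0,x0 in((.1,.0),):pass
s=observe();print(jog(s,down(-.075),[.588,-.1837,.226]))
g=c["image"].astype(int).sum(2);print(g[236:282:2,350:376])
E
```

```text
dry 4dof [ 0.6031 -0.176  -0.0453 -0.0119] [[-0.5737  0.4518  0.0303  0.0869]
 [-0.3018  0.5998 -0.4936  0.1773]]
dry 3dof [ 0.5796 -0.187  -0.0686] [[-0.609   0.5289 -0.0408  0.116 ]
 [-0.7798  0.3144 -0.2694  0.6243]]
expected tip px [[359.968  245.5248]] meas (358.8, 246.6)
(array([-0.0137, -0.6731,  0.0265]), array([ 0.0065, -0.0115,  0.0022]))
[[688 688 685 687 687 688 672 412 257 411 417 421 416 418 413 411 415 434
  485 586 607 619 651 687 724 732]
 [687 685 686 686 688 689 669 473 532 526 560 464 444 446 430 418 411 430
  434 433 442 503 619 534 434 434]
 [688 690 687 686 692 692 610 374 342 357 361 353 377 385 454 550 562 576
  597 689 556 438 436 486 451 417]
 [687 686 685 686 692 692 615 376 351 360 358 356 379 356 347 353 359 359
  361 379 379 381 416 409 395 405]
 [686 684 686 686 690 679 540 366 389 403 468 632 727 672 465 382 363 356
  355 357 352 321 321 373 405 406]
 [689 697 697 690 689 679 544 461 670 726 659 519 486 596 668 454 365 361
  360 365 361 377 400 387 364 347]
 [290 364 520 581 629 660 466 367 396 420 410 364 428 588 592 395 362 368
  361 365 357 362 339
[... 1058 characters left out ...]
64 362 363
  359 417 650 695 679 522 499 502]
 [685 686 690 684 672 452 363 355 362 364 359 358 344 354 364 361 364 365
  350 443 693 693 690 688 693 691]
 [691 690 687 689 678 557 443 399 367 361 345 346 344 354 356 360 361 363
  353 445 695 695 686 685 682 684]
 [692 694 691 687 688 692 697 696 699 692 630 490 422 396 363 368 349 354
  356 491 701 696 695 689 685 680]
 [687 689 689 689 689 688 691 687 691 690 692 691 695 693 699 690 628 510
  497 586 693 693 690 689 694 692]
 [686 685 684 683 689 689 683 686 690 690 692 694 689 690 686 687 692 696
  694 690 688 688 686 690 691 692]
 [686 686 687 687 686 690 682 682 677 690 684 689 689 692 693 693 687 690
  690 693 690 692 689 689 687 687]]
```

Emit:
jog_arm:
  commands:
    - [[0,-0.1,0],[0,0,0],0.7]
    - [[0,-0.25,0],[0,0,0],0.7]
    - [[-0.01,-0.4,0],[0,0,0],0.7]
    - [[-0.02,-0.55,0],[0,0,0.002],0.7]
    - [[-0.027,-0.67,0],[0,0,0.002],0.7]
    - [[-0.027,-0.67,0.05],[0,0,0.002],0.7]
    - [[-0.027,-0.67,0.05],[0,0,0.002],0.7]
    - [[-0.027,-0.67,0.05],[0,0,0.002],0.7]

```text
clock: 11.5
tool_pos: [0.5806, -0.1828, 0.2093]
ee_rot: [[0.997, -0.076, 0.001], [-0.076, -0.997, 0.001], [0.001, -0.001, -1.0]]
force: [0.2, 0.4, -0.6]
grip_width: 0.0596
finger_force: 0.0
```

```bash
python3 - <<'E'
from h import *;from cell import *
s=observe();T=s["tool_pos"];print(s["clock"],T);print(s["ee_rot"])
print(jog(s,down(-.075),[.584,-.1843,.1193]))
c=capture("scene");pickle.dump({"scene":c},open("c6.pkl","wb"))
cv2.imwrite("pics/G.png",cv2.resize(c["image"][190:290,310:430,::-1],(720,600),interpolation=cv2.INTER_CUBIC))
E
```

```text
11.5 [ 0.5806 -0.1828  0.2093]
[[ 0.9971 -0.0761  0.0009]
 [-0.0761 -0.9971  0.0006]
 [ 0.0008 -0.0006 -1.    ]]
(array([0.0115, 0.0042, 0.3   ]), array([-0.0006, -0.0008, -0.0011]))
```

View pics/G.png

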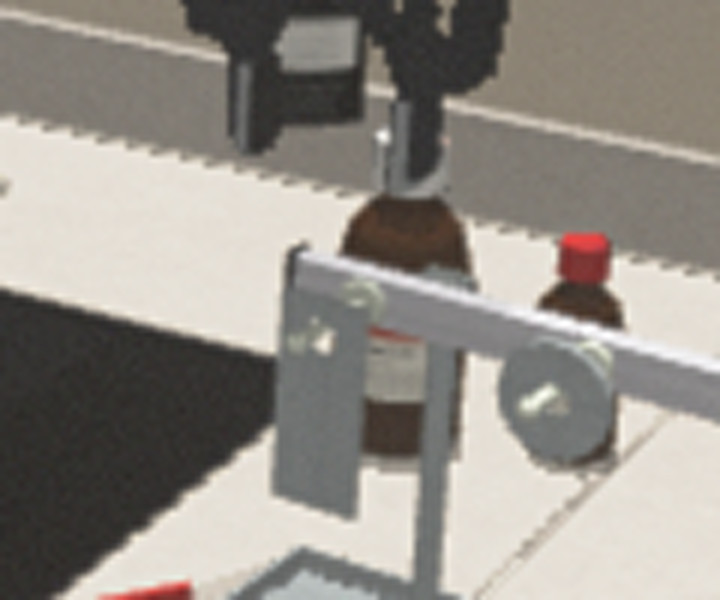

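Emit:
jog_arm:
  commands:
    - [[0.004,0,0.08],[0,0,0],0.7]
    - [[0.004,0,0.16],[0,0,0],0.7]
    - [[0.004,0,0.24],[0,0,0],0.7]
    - [[0.004,0,0.3],[0,0,0],0.7]
    - [[0.004,0,0.3],[0,0,0],0.7]
    - [[0.004,0,0.3],[0,0,0],0.7]
    - [[0.004,0,0.3],[0,0,0],0.5]
    - [[0.004,0,0.3],[0,0,0],0.45]

```text
clock: 12.55
tool_pos: [0.5829, -0.1826, 0.1207]
ee_rot: [[0.997, -0.075, 0.003], [-0.075, -0.997, -0.001], [0.003, 0.001, -1.0]]
force: [0.4, -1.9, 0.6]
grip_width: 0.0386
finger_force: 1.1
```

Emit:
jog_arm:
  commands:
    - [[0,0,0],[0,0,0],0.4]
    - [[0,0,0],[0,0,0],0.35]
    - [[0,0,0],[0,0,0],0]
    - [[0,0,0],[0,0,0],0]
    - [[0,0,0],[0,0,0],0]
    - [[0,0,0],[0,0,0],0]
    - [[0,0,0],[0,0,0],0]
    - [[0,0,0],[0,0,0],0]
  newtons: 60

```text
clock: 13.55
tool_pos: [0.5829, -0.1828, 0.1207]
ee_rot: [[0.997, -0.075, 0.003], [-0.075, -0.997, -0.001], [0.004, 0.001, -1.0]]
force: [-0.8, -4.0, 5.2]
grip_width: 0.0366
finger_force: 59.7
```

Emit:
jog_arm:
  commands:
    - [[0,0,-0.006],[0,0,0],0]
    - [[0,0,-0.014],[0,0,0],0]
    - [[0,0,-0.014],[0,0,0],0]
    - [[0,0,-0.014],[0,0,0],0]
    - [[0,0,-0.014],[0,0,0],0]
    - [[0,0,-0.014],[0,0,0],0]
    - [[0,0,-0.014],[0,0,0],0]
    - [[0,0,-0.014],[0,0,0],0]

```text
clock: 14.55
tool_pos: [0.5819, -0.1813, 0.1232]
ee_rot: [[0.997, -0.075, 0.001], [-0.075, -0.997, 0.002], [0.001, -0.002, -1.0]]
force: [0.0, 0.0, -1.0]
grip_width: 0.0371
finger_force: 59.9
```

```bash
python3 - <<'E'
from h import *;from cell import *
s=observe();T=s["tool_pos"];print(s["clock"],T,s["force"])
c=capture("scene");pickle.dump({"scene":c},open("c7.pkl","wb"))
print(proj(c,T+[0,0,.0266])-[1,-.4]);print(c["image"].astype(int).sum(2)[236:256,350:376])
E
```

```text
14.55 [ 0.5819 -0.1813  0.1232] [ 0.0089  0.0379 -0.967 ]
[[362.4039 243.4186]]
[[299 157 183 183 188 222 275 242 253 340 395 401 396 402 395 396 407 395
  227 156 164 157 167 163 169 160]
 [399 204 248 271 219 285 333 330 316 327 351 380 396 398 408 404 412 421
  273 172 166 169 156 162 159 169]
 [332 212 332 312 182 257 336 340 340 348 335 332 332 339 380 372 408 382
  280 170 168 170 165 161 164 171]
 [328 201 331 284 188 257 342 348 345 343 345 344 341 334 333 326 336 336
  258 173 168 177 166 165 168 159]
 [327 207 330 276 191 288 332 345 347 337 337 331 341 331 341 336 342 329
  279 176 163 173 167 162 174 175]
 [318 210 330 280 201 289 340 344 338 336 377 395 391 334 340 344 346 342
  315 221 171 158 166 170 172 161]
 [336 224 329 279 197 290 341 351 336 387 562 626 595 374 335 345 343 320
  248 304 228 196 172 172 156 160]
 [331 223 330 278 195 295 340 345 343 441 688 686 652 441 349 337 344 324
  243 335 317 210 168 163 154 175]
 [320 227 329 277 199 296 341 342 346 428 649 533 427 392 374 340 344 332
  264 344 326 211 170 168 158 173]
 [272 215 324 240 185 303 332 341 358 3
[... 460 characters left out ...]
42 336 289
  302 344 326 177 164 167 157 195]
 [175 256 329 209 227 338 341 343 346 336 341 333 340 339 340 344 329 265
  291 337 309 186 165 166 160 207]
 [162 242 308 212 226 341 351 343 345 345 347 335 342 341 343 352 333 259
  299 340 278 184 166 175 163 226]
 [153 151 167 156 230 343 345 347 347 342 343 338 341 341 342 344 327 265
  330 339 277 182 163 165 182 280]
 [144 151 144 180 293 342 340 346 349 338 348 337 337 338 345 338 335 240
  336 346 268 171 173 189 259 356]
 [138 141 143 178 301 345 347 349 341 341 351 343 335 348 338 350 324 238
  342 336 280 208 205 295 412 425]
 [153 147 146 193 296 348 347 342 346 348 341 333 334 339 340 342 328 239
  331 346 328 304 324 405 438 439]]
```

Emit:
jog_arm:
  commands:
    - [[-0.02,0,-0.002],[0,0,0],0]
    - [[-0.04,0,-0.002],[0,0,0],0]
    - [[-0.06,0,-0.002],[0,0,0],0]
    - [[-0.08,0,-0.002],[0,0,0],0]
    - [[-0.1,0,-0.002],[0,0,0],0]
    - [[-0.12,0,-0.002],[0,0,0],0]
    - [[-0.15,0,-0.002],[0,0,0],0]
    - [[-0.18,0,-0.002],[0,0,0],0]

```text
clock: 15.6
tool_pos: [0.5273, -0.1776, 0.1239]
ee_rot: [[0.997, -0.075, 0.001], [-0.075, -0.997, 0.001], [0.001, -0.001, -1.0]]
force: [0.2, -0.2, -0.6]
grip_width: 0.0369
finger_force: 60.0
```

```bash
python3 - <<'E'
from h import *;from cell import *
s=observe();T=s["tool_pos"];print(s["clock"],T,s["force"],s["ee_rot"])
c=capture("scene");pickle.dump({"scene":c},open("c8.pkl","wb"))
p=proj(c,T+[0,0,.0266])[0]-[1,-.4];print(p);u,v=p.astype(int)
print(c["image"].astype(int).sum(2)[v-8:v+9,u-9:u+10])
d0=pickle.load(open("c0.pkl","rb"))
S=cv2.resize(d0["scene"]["image"][155:235,245:305,::-1],(450,600),interpolation=cv2.INTER_CUBIC)
Tt=cv2.resize(d0["top"]["image"][100:190,160:210,::-1],(333,600),interpolation=cv2.INTER_CUBIC)
I=np.hstack([S,Tt]).astype(float);cv2.imwrite("pics/H.png",np.clip(255*(I/255)**.6,0,255));print(I.shape)
E
```

```text
15.6 [ 0.5273 -0.1776  0.1239] [ 0.15   -0.1581 -0.5988] [[ 0.9972 -0.0748  0.0006]
 [-0.0748 -0.9972  0.0011]
 [ 0.0006 -0.0011 -1.    ]]
[350.2538 250.7379]
[[150 153 165 180 241 455 680 685 681 677 677 677 679 678 559 233 147 170
  167]
 [152 177 253 254 206 308 577 678 676 685 684 683 684 694 663 263 146 171
  164]
 [199 208 330 328 324 331 454 590 615 664 674 674 683 691 668 279 139 161
  159]
 [256 207 332 342 341 336 340 361 372 443 517 602 670 677 663 342 166 150
  166]
 [208 197 339 346 343 344 333 332 330 330 343 361 431 478 566 390 198 152
  163]
 [200 201 328 340 341 340 341 336 334 330 318 336 338 340 342 257 158 164
  170]
 [199 199 338 342 347 338 335 332 330 329 333 342 342 339 328 264 171 155
  161]
 [203 200 337 340 348 347 318 240 245 289 317 342 336 337 317 251 216 180
  172]
 [201 224 333 343 341 336 266 153 141 170 254 336 343 333 291 263 319 279
  202]
 [203 218 335 337 342 326 269 138 131 135 200 335 345 337 283 298 345 315
  201]
 [204 217 337 339 342 343 320 173 130 135 169 289 340 326 294 293 328 319
  204]
 [180 217 338 342 340 340 325 245 168 147 184 303 336 330 288 295 336 328
  208]
 [175 223 334 344 346 342 343 321 257 213 258 332 339 327 284 292 341 313
  183]
 [182 212 339 342 346 337 344 339 325 324 340 348 348 331 255 305 339 316
  181]
 [183 225 350 347 351 341 343 347 339 327 337 343 336 319 255 304 338 312
  182]
 [185 252 336 347 338 340 338 336 338 332 340 343 347 327 266 332 346 308
  174]
 [181 251 339 338 348 338 342 342 332 333 341 343 346 322 264 338 334 264
  178]]
(600, 783, 3)[ WARN:0@0.600] global loadsave.cpp:1063 imwrite_ Unsupported depth image for selected encoder is fallbacked to CV_8U.
```

View pics/H.png

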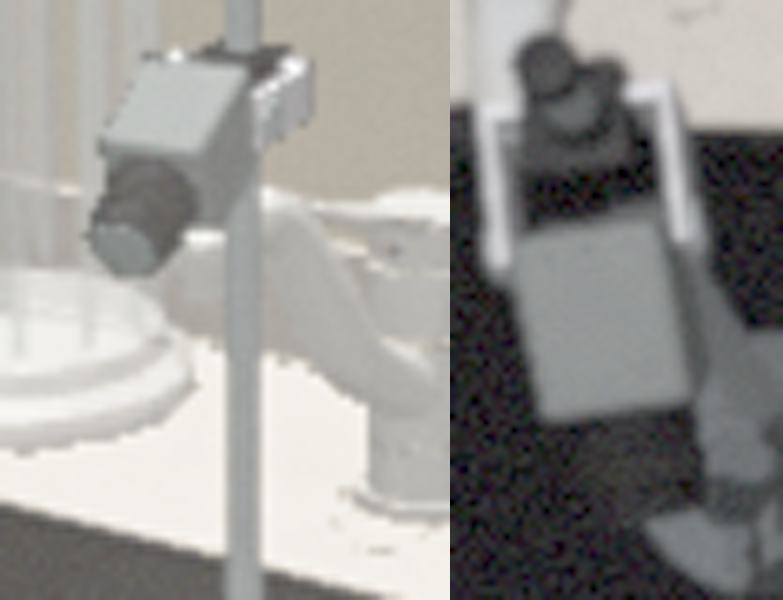

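```bash
cat > ba.py <<'E'
from h import *
d=pickle.load(open("c0.pkl","rb"))
HS=lambda x,y:np.array([245-.5+(x+.5)/7.5,155-.5+(y+.5)/7.5])
HT=lambda x,y:np.array([160-.5+(x-450+.5)/6.66,100-.5+(y+.5)/6.667])
def cam(n,p):
    c=dict(d[n]);c["position"]=c["position"]+p[:3];c["orientation"]=R.from_rotvec(p[3:6]).as_matrix()@c["orientation"];return c
holes=[((428.95,261.9),[.4933,-.3743,.16],.0273,0,-.073),((433.7,273.3),[.5158,-.3799,.1256],.0273,0,-.073),
 (Cl(126,430),[.4331,.0301,.0587],.0273,0,.22),((349.4,251.5),[.5273,-.1776,.1239],.0258,1,-.075)]
tt=[(400,148),(553,163),(707,180)];ct=[(406,70),(557,86),(712,100)]
ts=[np.array([359.1,246.2]),B(388,163),np.array([440.1,268.6])];cs=[B(257,72),B(447,122),B(652,182)]
st=[(1,1,(30,310)),(1,-1,(118,291)),(-1,-1,(136,385)),(-1,1,(47,404))]
ss=[(-1,1,(58,515)),(-1,-1,(157,533)),(1,-1,(200,488))]
# camera head: frame x = -look dir, lens origin; top face at z=h, x from b to b+L
hs=[(0,1,(103,144)),(0,-1,(214,158)),(1,-1,(250,69)),(1,1,(144,61))]
ht=[(0,1,(544,421)),(0,-1,(694,394)),(1,-1,(655,217)),(1,1,(512,240))]
def headR(yaw,tilt): # look = (-c*ct,-s*ct,-st); x=-look
    x=np.array([np.cos(yaw)*np.cos(tilt),np.sin(yaw)*np.cos(tilt),np.sin(tilt)])
    y=np.array([-np.sin(yaw),np.cos(yaw),0]);return np.c_[x,y,np.cross(x,y)]
def res(q,full=False):
    S,T=cam("scene",q[:6]),cam("top",q[6:12]);rk=q[12:16];sd=q[16:19];ln=q[19:22];Rh=headR(q[22],q[23]);L,b,h,dxw,dxd=q[24:29]
    o=[]
    for px,t,up,k,yw in holes:
        P=np.array(t)+[0,0,up]+np.array([np.cos(yw),np.sin(yw),0])*(dxd if k else dxw);o.append((proj(S,P)[0]-px)/.4)
    for i in range(3):
        y=.1*(1-i)
        o+=[(proj(T,pl(*rk[:3],[rk[3],y,.15]))[0]-A(*tt[i]))/.6,(proj(T,pl(*rk[:3],[rk[3]+.052,y,.15]))[0]-A(*ct[i]))/1,
            (proj(S,pl(*rk[:3],[rk[3]+.0045,y,.15]))[0]-ts[i])/.5,(proj(S,pl(*rk[:3],[rk[3]+.052,y,.15]))[0]-cs[i])/1]
    for a,bb,px in st:o.append((proj(T,pl(*sd,[a*.033,bb*.032,.034]))[0]-A(*px))/.5)
    for a,bb,px in ss:o.append((proj(S,pl(*sd,[a*.033,bb*.032,.034]))[0]-Cl(*px))/.7)
    for a,s,px in hs:o.append((proj(S,ln+Rh@[b+a*L,s*.021,h])[0]-HS(*px))/.5)
    for a,s,px in ht:o.append((proj(T,ln+Rh@[b+a*L,s*.021,h])[0]-HT(*px))/.5)
    o.append((proj(S,ln)[0]-HS(122,248))/.5)
    o.append(q[:3]/.002);o.append(q[3:6]/.002);o.append(q[6:9]/.002);o.append(q[9:12]/.002)
    # coupons: wet dx from slot centre; dry dx 25 mm from tip
    dry=pl(*rk[:3],[rk[3]+.025,.1,.15])[0];o.append([((np.array([.5829,-.1827])-dry[:2])[0]+dxd)/.003,(q[28])/.005,(sd[0]-.4331-dxw)/.002,(h-.021)/.003])
    return np.concatenate(o)
q0=np.r_[np.zeros(12),.545,-.284,-.075,.004,.43,.03,.22,.654,.159,.205,.2,.4,.055,.03,.021,0,0]
r=least_squares(res,q0,x_scale=np.r_[np.full(12,.002),np.full(17,.02)],loss="soft_l1")
q=r.x;C=np.linalg.inv(r.jac.T@r.jac)
if __name__=="__main__":
    for n,a,b in[("scene",0,6),("top",6,12),("rack",12,16),("stand",16,19),("lens",19,22),("yaw tilt",22,24),("L b h dxw dxd",24,29)]:print(n,q[a:b],"+-",np.sqrt(np.diag(C))[a:b])
    print("cost",r.cost);e=res(q);print(e[:-16].reshape(-1,2)[[0,1,2,3]+list(range(23,32))].T)
    print("view",q[19:22]-headR(q[22],q[23])[:,0]*.12)
E
python3 ba.py
```

```text
scene [ 0.0008 -0.0002 -0.0001 -0.0012 -0.0003 -0.0005] +- [0.002  0.0016 0.0017 0.0016 0.0015 0.0014]
top [ 0.0008  0.0011 -0.0006  0.0014 -0.001  -0.0001] +- [0.002  0.002  0.0019 0.0018 0.002  0.0018]
rack [ 0.5585 -0.2831 -0.0762 -0.0079] +- [27944.6412  2133.1112     0.0072 28025.9367]
stand [0.4322 0.0314 0.233 ] +- [0.0027 0.0013 0.0123]
lens [0.6485 0.1575 0.2049] +- [0.0049 0.0021 0.0022]
yaw tilt [0.2045 0.4163] +- [0.0179 0.0403]
L b h dxw dxd [ 0.0488  0.034   0.0179 -0.0017 -0.004 ] +- [0.0009 0.0035 0.0033 0.0029 0.0029]
cost 17.885050736483002
[[-0.4468 -0.4201  1.6577  0.3011 -1.7078 -2.5089  0.6658  0.6225  0.0168
   0.6001  0.6049 -2.6115  0.6083]
 [-0.773   0.0104  0.128  -0.8375 -0.2127 -0.3179  0.8583 -0.3973 -0.3246
  -0.0369 -0.2929  0.6096  0.3122]]
view [0.5411 0.1353 0.1563]
```

```bash
cat > ba2.py <<'E'
import ba;from ba import *
from scipy.ndimage import map_coordinates,gaussian_filter1d
def edgepts(img,a,b,sg):
    "a->b pixel edge; returns points on peak gradient; sg +1: inside(left-normal side given) brighter"
    n=np.array([-(b-a)[1],(b-a)[0]])/np.linalg.norm(b-a);out=[];t=np.arange(-3,3.01,.1)
    for f in np.linspace(.15,.85,15):
        p=a+f*(b-a);xy=p+t[:,None]*n
        g=map_coordinates(img,[xy[:,1],xy[:,0]],order=1);dg=gaussian_filter1d(g,5,order=1)
        dg=sg*dg if sg else abs(dg)
        dg=dg*np.exp(-(t/3)**2)
        i=dg[4:-4].argmax()+4;out.append(np.r_[p+t[i]*n,n,dg[i]])
    return np.array(out)
G={n:d[n]["image"].astype(float).sum(2) for n in d}
q=ba.q.copy();E=None
def faces(q,n):
    c=cam(n,q[:6] if n=="scene" else q[6:12]);ln=q[19:22];Rh=headR(q[22],q[23]);L,b,h=q[24:27]
    return proj(c,[ln+Rh@[b+a*L,s*.021,h] for a,s in((0,1),(0,-1),(1,-1),(1,1))])
def res2(q):
    o=[base(q)]
    for n in("scene","top"):
        P=faces(q,n)
        for k,pts in E[n]:
            a,b=P[k],P[(k+1)%4];m=np.array([-(b-a)[1],(b-a)[0]])/np.linalg.norm(b-a)
            o.append((pts[:,:2]-a)@m/.3/np.sqrt(5))
    return np.concatenate(o)
ba.hs=[];ba.ht=[];base=ba.res
for it in range(4):
    E={}
    for n in("scene","top"):
        P=faces(q,n);E[n]=[(k,edgepts(G[n],P[k],P[(k+1)%4],0)) for k in range(4)]
    r=least_squares(res2,q,x_scale=np.r_[np.full(12,.002),np.full(17,.02)],loss="soft_l1");q=r.x
    print(it,q[19:29],r.cost)
for n in("scene","top"):
    P=faces(q,n);print(n,P.ravel())
    for k,pts in E[n]:
        a,b=P[k],P[(k+1)%4];m=np.array([-(b-a)[1],(b-a)[0]])/np.linalg.norm(b-a);print(k,((pts[:,:2]-a)@m).round(2),pts[:,4].astype(int))
C=np.linalg.inv(r.jac.T@r.jac+1e-9*np.eye(29));print(np.sqrt(np.diag(C))[19:27]);np.save("q.npy",q)
print("view",q[19:22]-headR(q[22],q[23])[:,0]*.12)
E
python3 ba2.py
```

```text
0 [ 0.6501  0.1597  0.2044  0.1648  0.414   0.05    0.0322  0.0202 -0.0016
 -0.0041] 34.863681284843125
1 [ 0.6508  0.1605  0.2042  0.1485  0.4189  0.0503  0.0315  0.0208 -0.0017
 -0.0042] 29.70093733785238
2 [ 0.6511  0.1607  0.2041  0.1427  0.4185  0.0504  0.0312  0.0211 -0.0016
 -0.0042] 29.553685028818954
3 [ 0.6512  0.1608  0.2041  0.1401  0.4188  0.0505  0.031   0.0212 -0.0016
 -0.0042] 29.36316896054709
scene [257.1401 173.1825 271.0982 175.2569 278.7195 163.68   264.9776 161.7503]
0 [ 0.   -0.1  -0.1  -0.1  -0.1  -0.1  -0.1  -0.    0.1   0.2   0.2   0.1
 -0.1  -0.2  -0.31] [ 9  9 10 10 10 10 10  9  9 10 10 11 10 10 10]
1 [-0.38 -0.38 -0.38 -0.28 -0.39 -0.49 -0.39 -0.49 -0.59 -0.49 -0.6  -0.6
 -0.7   1.3   1.3 ] [ 9  9  9  9 10 10  9 10 10 10 10  9  9 14 14]
2 [-0.11 -0.11 -0.11 -0.21 -0.21 -0.31 -0.21 -0.11 -0.21 -0.31 -0.31  0.68
  0.88  0.98  0.78] [11 14 14 15 15 15 14 13 12  9  6  3  9 10  5]
3 [-0.19  0.21  0.21  0.01 -0.49 -0.4  -0.1  -0.6  -0.6  -0.3  -0.8  -0.91
 -0.71 -0.91 -0.61] [3 2 2 2 4 4 3 3 4 4 3 4 5 5 1]
top [172.7238 162.5149 195.7129 159.9883 191.2413 132.1254 167.9798 134.6438]
0 [ 0.3   0.4   0.3   0.09 -0.01  0.29 -0.01  0.08 -0.02 -0.22 -0.33 -0.23
 -0.23 -0.04 -0.04] [9 8 8 8 9 8 8 8 7 7 8 8 8 8 8]
1 [ 0.02 -0.18 -0.08  0.01  0.01 -0.19 -0.2   0.   -0.3  -0.31 -0.31 -0.21
 -0.12 -0.62  1.48] [5 6 6 6 6 5 6 5 6 6 6 6 6 6 5]
2 [-0.29 -0.19 -0.19  0.1   0.2   0.1  -0.1  -0.01  0.29  0.29  0.28  0.28
 -0.12 -0.22 -0.43] [5 5 6 6 6 7 8 9 8 9 7 7 8 9 8]
3 [ 0.23 -0.68 -0.08  0.32  0.01  0.11  0.21 -0.1   0.   -0.1  -0.11 -0.41
 -0.31 -0.32 -0.42] [7 2 4 7 8 9 9 9 9 9 9 8 9 9 9]
[0.0038 0.0016 0.0019 0.0174 0.0196 0.0005 0.0024 0.002 ]
view [0.5426 0.1455 0.1553]
```

```bash
sed -e 's/for k in range(4)\]$/for k in range(4) if not(n=="scene" and k==3)]/' -e 's/^for it in range(4)/for it in range(6)/' ba2.py > ba3.py; python3 ba3.py
python3 - <<'E'
import pickle;d=pickle.load(open("c0.pkl","rb"))
print(d["scene"]["image"].astype(int)[158:194,254:284].sum(2)//3)
E
```

```text
0 [ 0.6505  0.1597  0.2044  0.1757  0.409   0.05    0.0312  0.0211 -0.0016
 -0.0039] 25.650439112585236
1 [ 0.6512  0.1605  0.2042  0.1622  0.4095  0.0504  0.0304  0.0219 -0.0016
 -0.0039] 24.499700207268248
2 [ 0.6513  0.1606  0.2042  0.158   0.4082  0.0505  0.0302  0.0221 -0.0016
 -0.0039] 24.4608201560793
3 [ 0.6514  0.1607  0.2042  0.1567  0.4088  0.0505  0.0301  0.0222 -0.0016
 -0.0039] 24.42005307723935
4 [ 0.6514  0.1607  0.2042  0.156   0.4097  0.0505  0.0301  0.0221 -0.0016
 -0.0039] 24.302080066905127
5 [ 0.6514  0.1607  0.2042  0.1557  0.4083  0.0505  0.0301  0.0222 -0.0016
 -0.0039] 24.307951439315318
scene [256.707  173.103  270.7917 175.1117 278.2176 163.6358 264.362  161.7661]
0 [ 0.01  0.01 -0.09 -0.09  0.01 -0.09 -0.09 -0.09  0.11  0.21  0.21  0.21
  0.01 -0.09 -0.19] [ 8  9  9 10 10 10 10  9  9  9 10 11 10 10 10]
1 [-0.09 -0.09 -0.09 -0.09 -0.09 -0.19 -0.1  -0.1  -0.3  -0.1  -0.2  -0.3
 -0.3   1.6   1.7 ] [ 9  9  9  9 10 10  9 10 10 10 10 10 10 11 13]
2 [-0.1 -0.1 -0.1 -0.2 -0.2 -0.2 -0.1 -0.1 -0.2 -0.3  0.5  1.   1.1  0.9
 -1.4] [14 14 15 15 15 14 13 12 10  7  2  8
[... 173 characters left out ...]
.01 -0.01] [9 8 8 8 9 8 8 8 7 7 8 8 8 8 8]
1 [-0.1  -0.2  -0.1  -0.   -0.   -0.2  -0.1  -0.   -0.21 -0.31 -0.21 -0.21
 -0.11 -0.51  1.49] [5 6 6 6 6 5 6 6 6 6 6 6 6 6 6]
2 [-0.4  -0.2  -0.2   0.1   0.2  -0.   -0.11  0.09  0.29  0.29  0.29  0.29
 -0.11 -0.21 -0.31] [5 5 6 6 6 7 8 9 8 9 7 7 8 9 8]
3 [ 0.01 -0.79 -0.09  0.11  0.01  0.11  0.11 -0.1   0.   -0.1  -0.1  -0.3
 -0.3  -0.3  -0.4 ] [6 2 4 7 9 9 9 9 9 9 8 8 9 9 9]
[0.0039 0.0016 0.0019 0.018  0.0198 0.0005 0.0025 0.0022]
view [0.5426 0.1437 0.1566]
[[137 145 153 ... 136 134 135]
 [136 144 151 ... 136 136 138]
 [137 144 152 ... 125 125 126]
 ...
 [184 182 171 ... 134 133 130]
 [203 196 192 ... 132 133 132]
 [201 198 193 ... 130 133 132]]
```

```bash
cat > tgt.py <<'E'
from h import *;from cell import *
def headR(yaw,tilt):
    x=np.array([np.cos(yaw)*np.cos(tilt),np.sin(yaw)*np.cos(tilt),np.sin(tilt)])
    y=np.array([-np.sin(yaw),np.cos(yaw),0]);return np.c_[x,y,np.cross(x,y)]
Rl=headR(.165,.41);lens=np.array([.6512,.1605,.2042]);V=lens-.12*Rl[:,0]
Rt=Rl*[1,-1,-1];off=Rt@[-.0035,0,.0032]
s=observe();T=s["tool_pos"]
if __name__=="__main__":
    print(s["clock"],T,s["grip_width"],s["force"],"view",V,"tcp tgt",V-off)
    print("err",T+s["ee_rot"]@[-.0035,0,.0032]-V)
    print("wp1",jog(s,s["ee_rot"],[.45,-.08,.25])[0])
    for b in(.07,0):print(b,jog(s,Rt,V-off-b*Rl[:,0]))
E
python3 tgt.py; python3 - <<'E'
from h import *
d=pickle.load(open("c0.pkl","rb"));c=d["scene"]
print(least_squares(lambda p:proj(c,[p[0],p[1],0])[0]-Cl(230,343),[.6,.1]).x)
E
```

```text
15.65 [ 0.5261 -0.1772  0.1236] 0.03704149516407615 [-1.438  -0.3479 -1.5343] view [0.5426 0.1424 0.1564] tcp tgt [0.5445 0.1427 0.1607]
err [-0.0201 -0.3194 -0.036 ]
wp1 [-0.2776 -0.3049 -0.4205]
0.07 (array([-0.2262, -1.0174, -0.0288]), array([ 0.0454,  0.3908, -0.2262]))
0 (array([-0.0185, -1.0684, -0.122 ]), array([ 0.0454,  0.3908, -0.2262]))
[0.737  0.1702]
```

Emit:
jog_arm:
  commands:
    - [[-0.1,0,-0.05],[0,0,0],0]
    - [[-0.2,-0.05,-0.15],[0,0,0],0]
    - [[-0.28,-0.15,-0.28],[0,0,0],0]
    - [[-0.28,-0.25,-0.35],[0,0.05,-0.04],0]
    - [[-0.28,-0.38,-0.4],[0,0.12,-0.08],0]
    - [[-0.28,-0.5,-0.4],[0.02,0.2,-0.12],0]
    - [[-0.28,-0.62,-0.38],[0.03,0.28,-0.16],0]
    - [[-0.28,-0.75,-0.35],[0.04,0.35,-0.2],0]

```text
clock: 16.65
tool_pos: [0.4609, 0.0538, 0.2297]
ee_rot: [[0.922, 0.138, 0.361], [0.127, -0.99, 0.053], [0.365, -0.003, -0.931]]
force: [-0.3, 0.0, -0.4]
grip_width: 0.0366
finger_force: 60.1
```

```bash
python3 tgt.py
```

```text
16.65 [0.4609 0.0538 0.2297] 0.03661185053737235 [-0.3019  0.041  -0.3873] view [0.5426 0.1424 0.1564] tcp tgt [0.5445 0.1427 0.1607]
err [-0.0838 -0.0889  0.0691]
wp1 [-0.0656  0.4364 -0.1   ]
0.07 (array([-0.0222, -0.2485,  0.339 ]), array([ 0.0069,  0.035 , -0.0249]))
0 (array([ 0.2109, -0.2546,  0.3305]), array([ 0.0069,  0.035 , -0.0249]))
```

Emit:
jog_arm:
  commands:
    - [[-0.02,-0.1,0.08],[0,0.01,-0.01],0]
    - [[-0.02,-0.2,0.2],[0,0.02,-0.02],0]
    - [[-0.02,-0.25,0.3],[0.005,0.035,-0.025],0]
    - [[-0.02,-0.25,0.335],[0.005,0.035,-0.025],0]
    - [[0.04,-0.25,0.335],[0.005,0.035,-0.025],0]
    - [[0.1,-0.25,0.335],[0.005,0.035,-0.025],0]
    - [[0.16,-0.25,0.335],[0.005,0.035,-0.025],0]
    - [[0.16,-0.25,0.335],[0.005,0.035,-0.025],0]

```text
clock: 17.65
tool_pos: [0.5332, 0.1379, 0.1553]
ee_rot: [[0.905, 0.162, 0.393], [0.149, -0.987, 0.063], [0.398, 0.002, -0.917]]
force: [0.2, 0.4, -0.3]
grip_width: 0.0368
finger_force: 60.2
```

```bash
python3 tgt.py; python3 - <<'E'
from h import *;from cell import *
import tgt
q=np.load("q.npy")
c=capture("scene");t=capture("top");pickle.dump({"scene":c,"top":t},open("c9.pkl","wb"))
c["position"]=c["position"]+q[:3];c["orientation"]=R.from_rotvec(q[3:6]).as_matrix()@c["orientation"]
s=observe();Rr=s["ee_rot"];P=lambda x,y,z:s["tool_pos"]+Rr@[-.0035+x,y,.0032-z]
pts=np.array([P(-.002,-.019,.045),P(-.002,.019,.045),P(-.002,.019,-.045),P(-.002,-.019,-.045),P(0,0,.029)]);pp=proj(c,pts);print(pp)
u,v=np.round(pp[4]).astype(int);np.set_printoptions(linewidth=250)
print(u-14,v-10);print(c["image"].astype(int).sum(2)[v-10:v+38,u-14:u+15])
E
```

```text
17.65 [0.5332 0.1379 0.1553] 0.036828189106279156 [ 0.2461  0.4015 -0.3488] view [0.5426 0.1424 0.1564] tcp tgt [0.5445 0.1427 0.1607]
err [-0.0113 -0.0048 -0.0054]
wp1 [-0.2337  0.6725 -0.4444]
0.07 (array([-0.1896, -0.0093, -0.0007]), array([ 0.0025,  0.0004, -0.0015]))
0 (array([ 0.0437, -0.0097, -0.0008]), array([ 0.0025,  0.0004, -0.0015]))
[[228.6869 208.6039]
 [242.3812 210.8294]
 [249.9129 236.8074]
 [236.7427 234.4715]
 [237.2926 213.955 ]]
223 204
[[158 141 148 ... 165 136 154]
 [139 132 136 ... 186 152 155]
 [185 144 153 ... 178 155 158]
 ...
 [127 122 129 ... 135 131 133]
 [122 130 124 ... 141 132 131]
 [128 118 122 ... 137 129 130]]
```

Emit:
jog_arm:
  commands:
    - [[0.01,-0.005,0],[0,0,0],0]
    - [[0.02,-0.01,0],[0,0,0],0]
    - [[0.03,-0.01,0],[0,0,0],0]
    - [[0.044,-0.01,0],[0,0,0],0]
    - [[0.044,-0.01,0],[0,0,0],0]
    - [[0.044,-0.01,0],[0,0,0],0]
    - [[0.044,-0.01,0],[0,0,0],0]
    - [[0.044,-0.01,0],[0,0,0],0]

```text
clock: 18.75
tool_pos: [0.5423, 0.1434, 0.1581]
ee_rot: [[0.906, 0.163, 0.39], [0.15, -0.987, 0.063], [0.395, 0.001, -0.919]]
force: [-0.4, 0.3, -1.7]
grip_width: 0.0366
finger_force: 60.2
```

```bash
python3 tgt.py; cat > m.py <<'E'
from h import *;from cell import *
import sys;np.set_printoptions(linewidth=250,threshold=sys.maxsize)
q=np.load("q.npy")
c=capture("scene");pickle.dump({"scene":c},open("c9.pkl","wb"))
c["position"]=c["position"]+q[:3];c["orientation"]=R.from_rotvec(q[3:6]).as_matrix()@c["orientation"]
s=observe();Rr=s["ee_rot"];P=lambda x,y,z:s["tool_pos"]+Rr@[-.0035+x,y,.0032-z]
pts=np.array([P(-.002,-.019,.045),P(-.002,.019,.045),P(-.002,.019,-.045),P(-.002,-.019,-.045),P(0,0,.029)]);pp=proj(c,pts);print(pp)
u,v=np.round(pp[4]).astype(int)
print(u-14,v-10);print(c["image"].astype(int).sum(2)[v-10:v+30,u-14:u+20]//3)
E
python3 m.py
```

```text
18.75 [0.5423 0.1434 0.1581] 0.03655638196201273 [-0.4396  0.2898 -1.7459] view [0.5426 0.1424 0.1564] tcp tgt [0.5445 0.1427 0.1607]
err [-0.0023  0.0007 -0.0026]
wp1 [-0.2699  0.6852 -0.4483]
0.07 (array([-0.2234,  0.0037, -0.0042]), array([ 0.0017,  0.0041, -0.0006]))
0 (array([ 0.0099,  0.0036, -0.0052]), array([ 0.0017,  0.0041, -0.0006]))
[[229.8197 204.9789]
 [243.4321 207.1564]
 [250.8633 233.1026]
 [237.7694 230.8143]
 [238.3615 210.306 ]]
224 200
[[ 51  48  51  47  47  48  45  55 122 206 224 227 216 143  62  48  52  47  50  47  47  54  49  50  49  59  82  53  48  49  51  46  53 127]
 [ 49  45  51  49  48  46  46  66 148 225 225 223 222 186  88  47  45  48  48  49  50  53  51  49  50  51  47  49  51  51  51  47  55 128]
 [ 46  47  49  49  44  51  48  73 147 217 226 224 222 205 142  64  50  48  46  50  59  77  61  52  58  61  57  49  47  47  49  49  73 144]
 [ 50  49  49  47  47  50  47  48  73 140 213 220 220 222 204 121  99  52  47  49  50  61  76  59  66  64  52  49  51  51  49  55 106 183]
 [102  51  44  47  50  49  50  50  49  68 135 192 200 209 217 212 192 102  48  45  
[... 4221 characters left out ...]
 46]
 [ 42  38  39  38  37  42  40  36  40  42  39  38  40  38  41  44  41  37  40  41  44  43  39  36  41  38  42  41  46  49  44  48  45  46]
 [ 40  36  40  41  36  38  35  39  44  38  37  45  42  37  42  39  40  40  40  39  38  35  42  39  42  41  43  45  42  42  45  43  44  44]
 [ 41  40  38  38  40  39  40  38  39  38  35  41  36  38  38  42  37  42  39  39  39  40  42  45  39  46  45  48  46  46  45  42  42  47]
 [ 41  34  37  40  38  42  38  33  34  38  39  37  37  40  40  39  43  40  44  40  41  46  47  44  43  44  44  43  46  48  46  47  44  46]
 [ 44  37  42  36  40  37  38  40  41  37  41  41  45  41  36  40  38  38  37  41  44  45  45  44  41  45  45  44  42  43  44  44  40  49]]
```

Emit:
jog_arm:
  commands:
    - [[0.005,0.002,-0.004],[0.001,0.002,0],0]
    - [[0.009,0.003,-0.008],[0.002,0.004,0],0]
    - [[0.009,0.003,-0.008],[0.002,0.004,0],0]
    - [[0.009,0.003,-0.008],[0.002,0.004,0],0]
    - [[0.009,0.003,-0.008],[0.002,0.004,0],0]
    - [[0.009,0.003,-0.008],[0.002,0.004,0],0]
    - [[0.009,0.003,-0.008],[0.002,0.004,0],0]
    - [[0.009,0.003,-0.008],[0.002,0.004,0],0]

```text
clock: 19.8
tool_pos: [0.5441, 0.1429, 0.1615]
ee_rot: [[0.905, 0.164, 0.393], [0.15, -0.986, 0.066], [0.399, -0.001, -0.917]]
force: [0.7, -0.7, -1.4]
grip_width: 0.0366
finger_force: 60.2
```

```bash
python3 tgt.py; python3 - <<'E'
from h import *;from cell import *
c=capture("scene");c0=pickle.load(open("c0.pkl","rb"))["scene"]["image"].astype(int);c5=pickle.load(open("c5.pkl","rb"))["scene"]["image"].astype(int)
i=c["image"].astype(int)
print("head diff",abs(i-c0)[160:185,258:280].mean(),"wet diff",abs(i-c5)[258:300,430:456].mean(),"ring diff",abs(i-c0)[243:270,392:414].mean())
print(observe()["qvel"])
E
```

```text
19.8 [0.5441 0.1429 0.1615] 0.036648722899226445 [ 0.6569 -0.7325 -1.3571] view [0.5426 0.1424 0.1564] tcp tgt [0.5445 0.1427 0.1607]
err [-0.0005  0.0001  0.0008]
wp1 [-0.2775  0.6813 -0.4428]
0.07 (array([-0.233 ,  0.0008,  0.003 ]), array([-0.0003, -0.0001, -0.0006]))
0 (array([0.0003, 0.0007, 0.003 ]), array([-0.0003, -0.0001, -0.0006]))
head diff 6.745454545454545 wet diff 7.208791208791209 ring diff 6.497755331088665
[ 0.0001  0.0007  0.001  -0.0003  0.0025 -0.0005]
```

```bash
python3 - <<'E'
from h import *;from cell import *
c0=pickle.load(open("c0.pkl","rb"))["scene"]["image"];c5=pickle.load(open("c5.pkl","rb"))["scene"]["image"];i=capture("scene")["image"]
g=lambda a:cv2.cvtColor(a,cv2.COLOR_RGB2GRAY).astype(np.float32)
for n,r,a in[("head",(158,190,256,282),c0),("wet",(256,300,430,456),c5),("ring",(240,272,390,416),c0),("blank",(160,190,440,480),c5)]:
    y0,y1,x0,x1=r;A_,B_=g(a)[y0:y1,x0:x1],g(i)[y0:y1,x0:x1]
    print(n,cv2.phaseCorrelate(A_,B_),abs(A_-B_).mean(),(B_-A_).mean())
E
```

```text
head ((0.5723963542426773, -0.014468854586354496), 1.0101816582458991) 7.28125 -7.105769
wet ((0.48758730930994787, 0.5304633443677425), 0.8250937952426235) 7.158217 -0.19493008
ring ((0.5172244001488728, -0.014968955187846689), 1.0026545855734084) 6.40625 -6.389423
blank ((-0.9060927133509367, 4.180915531150742), 0.20576957404613494) 72.875 72.055
```

```bash
python3 -c "
from cell import *
print(hand_in())"
```

```text
the job is handed in; nothing more can be done
None
```

The rinsed coupon hangs released on the free peg, and I handed in at about 20 s with the gripper holding the dry strip still at my estimated view point. The strip is within about 1 mm and 0.1° of that estimate, but the estimate itself could be off by roughly 4 mm and 1°. The ring coupon and camera had not moved in the last pictures.

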